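# Un-nest two parts bins and hang each on its hook

## Task

The yellow deep bin sits tightly nested in the blue wide bin. Lift the deep bin straight out, leaving the wide bin standing on the table, and hang it by its black handle on the tall hook stand; then hang the wide bin by its black handle on the low hook stand. Both bins must hang upright and still on both prongs of their hook, and the other workpieces on the table stay where they are.

Things in the scene. Friction and masses are not known exactly. Their poses are not given: they have to be found in the camera images.
- deep_bin: Smaller, deeper bin, yellow sheet steel, open top: body 64 (x) x 100 (y) x 110 mm (z), walls 3 mm, about 0.3 kg. Origin: centre of its underside; z up; back on its own +x side. The 3 mm back plate rises to 174 mm, with a hand slot 84 mm wide (y) at 116 to 158 mm height under the handle bar. Starts upright in the wide bin on its 3 mm floor, facing the same way, 2 mm play all round.
- deep_grip (a point): Centre of the deep bin's black handle bar: 34 mm behind (+x) and 166 mm above the bin's origin; axes as the bin's. The bar is 10 mm thick (x), 100 mm long (y), 16 mm tall (z, 158 to 174 mm above the bin's underside): pinch it across x at its middle, from above; the weight hangs a little in front of it.
- wide_bin: Larger, shallower bin, blue sheet steel, open top: body 74 (x) x 110 (y) x 70 mm (z), walls 3 mm, about 0.45 kg. Origin: centre of its underside; z up; back on its own +x side. The 3 mm back plate rises to 134 mm, with a hand slot 94 mm wide (y) at 76 to 118 mm height under the handle bar. Starts standing loose on the table.
- wide_grip (a point): Centre of the wide bin's black handle bar: 39 mm behind (+x) and 126 mm above the bin's origin; axes as the bin's. The bar is 10 mm thick (x), 110 mm long (y), 16 mm tall (z, 118 to 134 mm above the bin's underside): pinch it across x at its middle, from above.
- tall_stand: Taller hook stand, grey, fixed to the table: base 130 (x) x 120 (y) x 8 mm, origin at the centre of its underside. Its hook points to its own -x side, to the robot. Post 25 mm square at x = +48 mm with a 76 mm crossbar on top. A back rest plate 70 mm wide below the hook, front face at x = -27 mm, 55 to 85 mm under the prong tops, keeps a hung bin within 0.2 rad of upright. Highest point 204 mm.
- tall_stand_hook (a point): Seat on top of the tall hook, 190 mm above the table, midway between the two prongs; axes as the stand's. Prongs: rods 8 mm thick along x at y = -26 and +26 mm, ending in upturned lips at x = -18 to -10 mm, 14 mm high. Bring the bar from -x over the lips, prongs through the hand slot, bar centre 30 mm above this point; let it down at x = -5 to +5 mm. Hung: bar centre 8 mm above it.
- low_stand: Lower hook stand, grey, fixed to the table: base 130 (x) x 120 (y) x 8 mm, origin at the centre of its underside. Its hook points to its own -x side, to the robot. Post 25 mm square at x = +48 mm with a 76 mm crossbar on top. A back rest plate 70 mm wide below the hook, front face at x = -27 mm, 55 to 85 mm under the prong tops, keeps a hung bin within 0.2 rad of upright. Highest point 164 mm.
- low_stand_hook (a point): Seat on top of the low hook, 150 mm above the table, midway between the two prongs; axes as the stand's. Prongs: rods 8 mm thick along x at y = -26 and +26 mm, ending in upturned lips at x = -18 to -10 mm, 14 mm high. Bring the bar from -x over the lips, prongs through the hand slot, bar centre 30 mm above this point; let it down at x = -5 to +5 mm. Hung: bar centre 8 mm above it.
- welded_box: Bystander: dark welded box on a base plate, 110 x 160 x 39 mm, loose on the table; origin at the centre of its underside.
- u_frame: Bystander: small U frame of square steel tube, 102 x 110 x 22 mm, loose on the table; origin at the centre of its underside.
- magnet_square: Bystander: dark welding magnet, 85 x 85 x 15 mm, loose on the table; origin at the centre of its underside.

How it is judged (in metres and radians):
On the way, in this order (a step that is already met when the one before it is completed fails the run):
1. the deep bin is out of the wide bin, which still stands on the table (z of deep_bin in the frame of wide_bin above 0.075 m and height (world z) of wide_bin below 0.01 m and angle between wide_bin's own z axis and vertical below 0.15 rad), for 0.1 s.
2. the deep bin hangs on the tall stand's hook (z of deep_grip in the frame of tall_stand_hook between 0 and 0.015 m and x of deep_grip in the frame of tall_stand_hook between -0.014 and 0.014 m and y of deep_grip in the frame of tall_stand_hook between -0.018 and 0.018 m and contact force between deep_bin and the fingers below 0.1 N and angle between deep_bin's own z axis and vertical below 0.3 rad), for 0.2 s.
At the end, for the whole second after the job is handed in: Each bin's handle bar lies on both prongs of its hook, behind the lips (deep bin: tall stand, wide bin: low stand): bar centre 0 to 15 mm above the hook point, within 14 mm of it along the stand's x and within 18 mm (deep) or 23 mm (wide) along its y; both bins within 0.3 rad of upright and still (z of deep_grip in the frame of tall_stand_hook between 0 and 0.015 m and x of deep_grip in the frame of tall_stand_hook between -0.014 and 0.014 m and y of deep_grip in the frame of tall_stand_hook between -0.018 and 0.018 m and angle between each of deep_bin, wide_bin's own z axis and vertical below 0.3 rad and linear speed of each of deep_bin, wide_bin below 0.03 m/s and z of wide_grip in the frame of low_stand_hook between 0 and 0.015 m and x of wide_grip in the frame of low_stand_hook between -0.014 and 0.014 m and y of wide_grip in the frame of low_stand_hook between -0.023 and 0.023 m); the robot touches nothing.
It fails at once if another workpiece was pushed more than 25 mm (distance of any of welded_box, u_frame, magnet_square from where it was at the start of the episode above 0.025 m).
It fails at once if a bin was tipped over (angle between any of wide_bin, deep_bin's own z axis and vertical above 0.8 rad).
It also fails if it takes over 67 s, if anything falls off the work surface, if the arm or the gripper's body presses on something with over 40 N, if the wrist force passes 120 N, or if a joint passes its speed limit or range.

## Robot

A 6-joint arm with a two-finger parallel gripper is mounted at the origin on a cart in front of the work surface, level with it; the furniture and walls round the work are solid. World frame = base frame: x ahead of the robot, y to its left, z up, the work surface at z = 0. Lengths are in mm, angles in rad, forces in N, time in s.
With the tool pointing down it reaches from about 275 to 825 mm from the base axis. Payload 4.9 kg.
Tool frame: the origin (TCP) lies at the very end of the fingers, on their centre line; the grasp point (between the pads) lies 19 mm behind it; z points along the fingers, y is the line along which they close (so a half turn about z gives the same grasp; the last joint's range is limited). The gripper opens to 85 mm and grips with 20 to 120 N. Pads are 22 mm wide; open, the fingers measure 114 mm over their backs; the gripper's body (76 mm by 85 mm) begins 54 mm behind the grasp point. The pads swing forward as they close: fully open they stand 13 mm farther back than shut.
Start: joints at [1.009, 0.326, -0.193, 1.052, 0, 1.437], TCP at [228.175, 500.454, 231.281] pointing down, gripper open.
Joint ranges: [-2.65, 2.65], [-0.97, 1.79], [-1.3, 1.35], [-1.93, 2.1], [-1.47, 1.37], [-3.14, 3.14]. Speed limits (rad/s): [2.57, 2.57, 3.14, 3.14, 3.14, 3.14].

## Interface

Orientations are given as [roll, pitch, yaw] about the fixed x, y, z axes, in that order (R = Rz(yaw) Ry(pitch) Rx(roll)).
In Python, from bench import bot, vision, ticket gives the robot as it stands (bot), with the cameras (vision) and the job (ticket). Calls block until the motion is done:
- bot.move_ptp(position, orientation): joint-space move of the TCP to a pose.
- bot.movel(position, rot=None, max_speed=150, threshold=None): straight line of the TCP; rot=None keeps the orientation; max_speed is the mean speed in mm/s. With threshold (N) it stops when the force on the tool has changed by that much, and returns True; else False.
- bot.move_j(angles): joint-space move.
- bot.grip(opening, effort=None): opening from 0.0 (shut) to 1.0 (fully open); effort is the grip in N (None keeps the last); returns when the fingers have stopped.
- bot.dwell(seconds).
- bot.solve_ik(position, orientation): joint angles nearest the present ones, or None.
- bot.get_state(): the state.
- vision.capture(name): name is "scene" or "side" or "wrist"; returns the picture (480x640x3 uint8, blue, green, red); there is no depth.
- vision.camera_model(name): a dict with "K" (3x3 intrinsics, pixels), "position" and "rotation" of the camera in the world. Camera axes: x right, y up, looking along -z (the intrinsics and any distortion apply to the point x, -y, -z); pixel columns grow to the right and rows downward; lengths in mm; the calibration is good to about 2 mm. A picture is of the moment at which its call begins: read the wrist's pose just before it. camera_model takes no time and is no camera call; for the wrist camera it gives the pose at the moment of the call.
A pose or a line that the arm cannot do raises bot.IKError and nothing moves.
- ticket.sign_off(): hands the job in; it is judged then, once.
The state is a dict: "t": time; "qpos": joint angles; "joint_velocities": joint speeds; "effort": joint torques, N m; "tcp_pos": TCP position; "orientation": TCP orientation; "contact_force": force on the tool from outside, world axes, zero at the start; "wrist_torque": the same for the moment, N m; "opening": opening from 0.0 (shut) to 1.0 (fully open); "gripper_force": force on a finger pad.
Only numpy, scipy, OpenCV 4.12 (cv2) and the standard library are available. Lean on these libraries where they do the work, as an engineer would, in place of code of your own. Each camera call takes 0.05 s, during which the arm holds its last target. There are 200 camera calls.

## Working session

There is one attempt and no reset: what is moved stays moved. The work goes in short steps, each a Python script; the robot and the scene stay as the last script left them, time stands still between calls to the robot, and variables do not carry over. Pictures are saved under pics/ and viewed, at most 10 in all, crops included, and the job is handed in when it is done.

```bash
mkdir -p pics; ls
python3 - <<'E'
from bench import bot, vision, ticket
import cv2
for n in("scene","side"):
    cv2.imwrite(f"pics/{n}0.png",vision.capture(n)); m=vision.camera_model(n); print(n,m)
m=vision.camera_model("wrist");print(m)
s=bot.get_state();print(s)
E
```

```text
bench.py
pics
scene {'K': array([[540.19618409,   0.        , 318.28864383],
       [  0.        , 540.19618409, 237.35389759],
       [  0.        ,   0.        ,   1.        ]]), 'position': array([   2.97443605, -652.00265481,  818.30246919]), 'rotation': array([ 0.96904288,  0.0122449 , -0.71121024])}
side {'K': array([[521.42419261,   0.        , 324.93077451],
       [  0.        , 521.42419261, 246.60318506],
       [  0.        ,   0.        ,   1.        ]]), 'position': array([ 174.21913912, -878.67385889,  603.52932329]), 'rotation': array([ 1.16291571,  0.00618393, -0.44942808])}
{'K': array([[386.74776921,   0.        , 320.97483478],
       [  0.        , 386.74776921, 237.21022688],
       [  0.        ,   0.        ,   1.        ]]), 'position': array([162.76996781, 529.88368503, 374.56692093]), 'rotation': array([-0.28934101,  0.00155001,  1.14375804])}
{'t': 0.1, 'qpos': array([ 1.00882304e+00,  3.26866811e-01, -1.93474220e-01,  1.05199510e+00,
       -8.27505583e-06,  1.43657907e+00]), 'joint_velocities': array([-0.00014054, -0.00243148,  0.00200217, -0.00013824,  0.0016047 ,
       -0.00167984]), 'effort': array([ 8.71159191e-04, -4.44238830e+01,  2.63039035e+01,  7.87517783e-03,
       -1.25290367e-04,  1.59893517e-06]), 'tcp_pos': array([227.8809235 , 500.00564458, 230.58540989]), 'orientation': array([-3.14006559e+00, -1.97847189e-04,  2.71383648e+00]), 'contact_force': array([ 0.66389394, -0.71729899, -0.5454148 ]), 'wrist_torque': array([ 0.03109267,  0.05927781, -0.00475809]), 'gripper_force': 0.0, 'opening': 0.9969431624860671}
```

View pics/scene0.png

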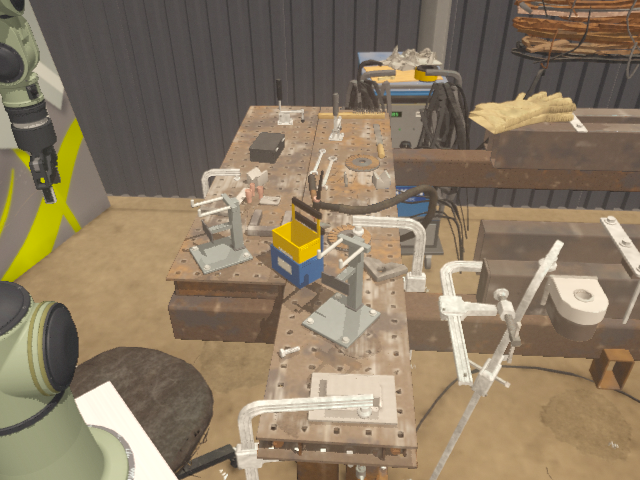

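View pics/side0.png

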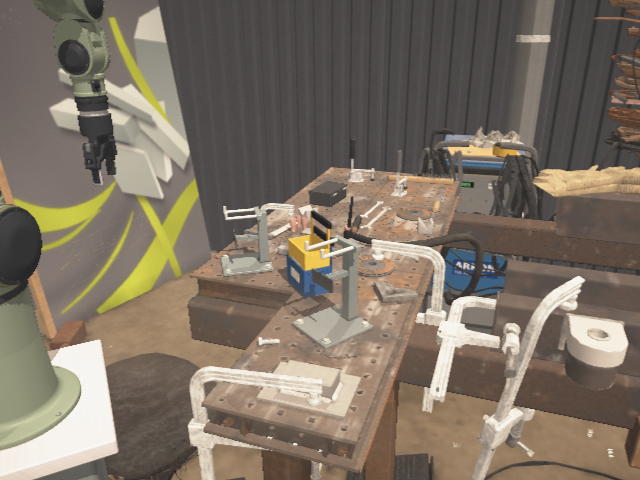

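The scene picture shows the low stand at about (220,250), the nested bins at (298,250) and the tall stand at (345,300). The side picture shows them at (250,250), (310,265) and (340,300). I'll enlarge both to get exact pixels.

Run:
```python
import cv2
a=cv2.imread("pics/scene0.png")[180:350,180:400];cv2.imwrite("pics/c1.png",cv2.resize(a,None,fx=3.5,fy=3.5,interpolation=cv2.INTER_CUBIC))
a=cv2.imread("pics/side0.png")[190:350,210:410];cv2.imwrite("pics/c2.png",cv2.resize(a,None,fx=3.75,fy=3.75,interpolation=cv2.INTER_CUBIC))
```

```text
(no output)
```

View pics/c1.png

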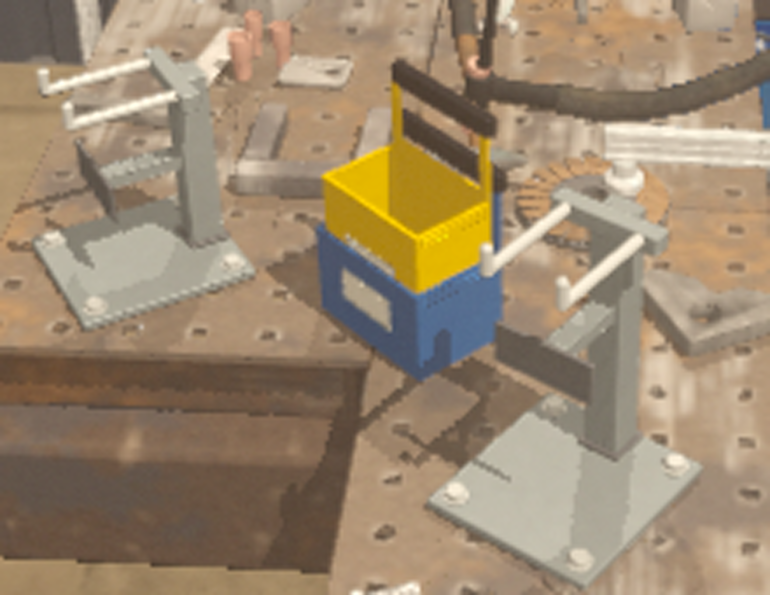

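View pics/c2.png

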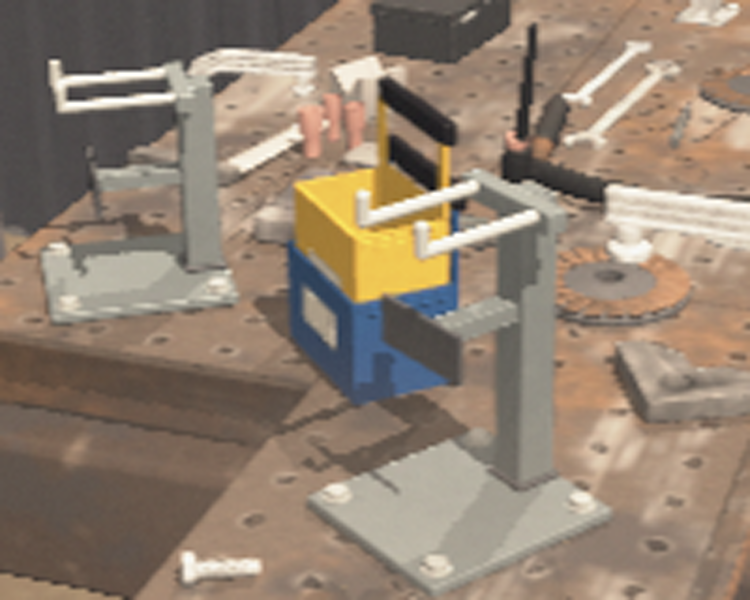

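The crops show the rim and base corners of both bins, and the base corners and lips of both stands, clearly. In crop 1 the tall stand's lips are at (487,248) and (564,282), and the low stand's at (43,72) and (68,107). The yellow front rim corners are at (323,178) and (417,235). I'll fit x, y and yaw for each from these points.

```bash
cat > h.py <<'E'
import numpy as np, cv2
from scipy.spatial.transform import Rotation as Ro
from scipy.optimize import least_squares
from bench import bot, vision, ticket
def proj(m,P):
    R=Ro.from_euler('xyz',m["rotation"]).as_matrix()
    c=(np.asarray(P,float)-m["position"])@R
    K=np.asarray(m["K"]); return np.c_[K[0,0]*c[:,0]/-c[:,2]+K[0,2],K[1,1]*-c[:,1]/-c[:,2]+K[1,2]]
def world(p,L):
    return Ro.from_euler('z',p[2]).apply(np.asarray(L,float))+[p[0],p[1],0]
def fit(obs,p0):  # obs: list of (cam model, local pts, pixels)
    f=lambda p:np.concatenate([(proj(m,world(p,L))-U).ravel() for m,L,U in obs])
    best=min((least_squares(f,[*p0,y],loss='soft_l1') for y in(-.8,-.3,0.,.3,.8)),key=lambda r:r.cost)
    return best.x,f(best.x).reshape(-1,2)
E
python3 - <<'E'
from h import *
sc,si=vision.camera_model("scene"),vision.camera_model("side")
c1=lambda q:np.array(q)/3.5+180-.36
c2=lambda q:np.array(q)/3.75+[210,190]-.37
B=[(-65,60,8),(-65,-60,8),(65,-60,8)]
tall=[(sc,B+[(-14,26,204),(-14,-26,204)],c1([(430,503),(583,577),(702,466),(487,246),(564,281)])),
      (si,B+[(-14,26,204),(-14,-26,204)],c2([(308,493),(433,583),(611,508),(362,193),(421,224)]))]
low=[(sc,B+[(-14,26,164),(-14,-26,164)],c1([(34,240),(85,320),(256,266),(43,70),(68,105)])),
      (si,B+[(-14,26,164)],c2([(40,252),(52,313),(238,293),(54,60)]))]
L=[(-32,50,113),(-32,-50,113),(-37,55,70),(-37,-55,0),(-37,55,0)]
bins=[(sc,L+[(37,-55,0)],c1([(323,178),(417,235),(318,223),(422,380),(323,307),(500,337)])),
      (si,L,c2([(294,185),(357,235),(288,240),(360,403),(290,338)]))]
for n,o in(("tall",tall),("low",low),("bins",bins)):
    p,r=fit(o,(500,0)); print(n,p.round(3),np.hypot(*r.T).mean().round(2),"\n",r.round(1).tolist())
    np.save(n+".npy",p)
E
```

```text
tall [598.137 -17.583  12.789] 5.66 
 [[-2.9, 0.4], [-0.3, 3.2], [-1.2, -0.3], [7.1, -6.5], [7.0, -7.5], [-2.5, 1.6], [-1.2, 2.4], [-0.9, 0.3], [10.3, -3.7], [11.0, -4.0]]
low [ 531.228  367.169 -458.83 ] 4.62 
 [[-3.4, 0.6], [-0.5, 2.0], [-1.0, 0.3], [9.4, -3.0], [10.5, -3.6], [-2.0, -0.7], [-0.2, 1.4], [0.0, 0.2], [10.1, -1.0]]
bins [638.959 181.002 -56.535] 0.79 
 [[-0.4, -1.1], [-0.1, 0.7], [-0.8, 0.8], [-0.3, 0.1], [-0.4, -0.1], [0.8, -0.8], [0.5, -0.5], [0.5, 0.9], [0.0, 0.4], [-0.3, 0.6], [0.5, -0.7]]
```

The bins fit well. The residuals on the stand lips show the hook point is shifted along x from the stand origin, so I'll fit that offset as well.

Run:
```python
from h import *
sc,si=vision.camera_model("scene"),vision.camera_model("side")
c1=lambda q:np.array(q)/3.5+180-.36
c2=lambda q:np.array(q)/3.75+[210,190]-.37
B=[(-65,60,8),(-65,-60,8),(65,-60,8)]
def go(n,z,p1,p2,two,p0):
    Lp=[(-14,26,z),(-14,-26,z)]
    obs=[(sc,B+Lp,c1(p1)),(si,B+Lp[:two],c2(p2))]
    def f(q):
        out=[]
        for m,L,U in obs:
            L=np.array(L,float);L[3:,0]+=q[3];out.append(proj(m,world(q,L))-U)
        return np.concatenate(out).ravel()
    r=least_squares(f,[*p0,0,0],loss='soft_l1');p=r.x
    h=world(p,[(p[3],0,z-14)])[0]
    print(n,p.round(3),"hook",h.round(1),f(p).reshape(-1,2).round(1).tolist());np.save(n+".npy",[*h,p[2]])
go("tall",204,[(430,503),(583,577),(702,466),(487,246),(564,281)],[(308,493),(433,583),(611,508),(362,193),(421,224)],2,(598,-18))
go("low",164,[(34,240),(85,320),(256,266),(43,70),(68,105)],[(40,252),(52,313),(238,293),(54,60)],1,(531,367))
b=np.load("bins.npy");b[2]=(b[2]+np.pi)%(2*np.pi)-np.pi;np.save("bins.npy",b);print(b,world(b,[(34,0,169),(39,0,126)]))
print(world(b,[(-37,-55,0),(37,55,0)]))
```

```text
tall [ 6.02737e+02 -1.78640e+01  2.05000e-01 -3.11080e+01] hook [572.3 -24.2 190. ] [[-1.3, -1.0], [0.6, 2.3], [0.6, -0.7], [-0.6, -0.1], [-0.8, -0.6], [-0.4, 0.7], [0.2, 1.8], [1.1, 0.3], [0.0, -0.4], [0.2, -0.4]]
low [ 5.34908e+02  3.66046e+02 -1.90000e-01 -2.94740e+01] hook [506.  371.6 150. ] [[-1.5, -0.4], [-0.0, 1.4], [0.1, 0.6], [-0.5, -0.3], [-0.3, -0.6], [0.0, -1.2], [0.5, 1.1], [0.9, 0.5], [0.6, -0.2]]
[6.38959450e+02 1.81001695e+02 1.32769142e-02] [[672.95645313 181.45309715 169.        ]
 [677.95601244 181.51947977 126.        ]]
[[602.69291967 125.51531147   0.        ]
 [675.22597989 236.48807919   0.        ]]
```

Run:
```python
from h import *
b=np.load("bins.npy")
g=world(b,[(34,0,169)])[0]
for s in(1,-1): print(s,bot.solve_ik([g[0],g[1],260],[np.pi,0,b[2]+s*np.pi/2]), [bot.solve_ik([*p[:2],240],[np.pi,0,p[3]+s*np.pi/2]) for p in(np.load("tall.npy"),np.load("low.npy"))])
bot.move_ptp([g[0],g[1],280],[np.pi,0,b[2]-np.pi/2])
bot.grip(0.6,60)
m=vision.camera_model("wrist");im=vision.capture("wrist");cv2.imwrite("pics/w1.png",im)
P=world(b,[(x,y,177) for x in(29,39) for y in(-50,50)]+[(-32,50,113),(-32,-50,113)])
print(m["position"],proj(m,P).round(1).tolist(),bot.get_state()["t"])
```

```text
1 [0.15757817 0.60259474 0.31834263 1.28654421 0.         1.71509759] [array([-0.17113121,  0.363128  , -0.11615932,  1.09150901,  0.        ,
        1.19417298]), array([0.51596938, 0.46778829, 0.04433814, 1.14734617, 0.        ,
       2.27666021])]
-1 [ 0.15757817  0.60259474  0.31834263  1.28654421  0.         -1.42649507] [array([-0.17113121,  0.363128  , -0.11615932,  1.09150901,  0.        ,
       -1.94741967]), array([ 0.51596938,  0.46778829,  0.04433814,  1.14734617,  0.        ,
       -0.86493244])]
[674.61064625 108.71518219 423.9987183 ] [[330.2, 160.1], [329.1, 304.6], [314.3, 160.1], [314.9, 304.6], [398.5, 271.1], [405.8, 152.6]] 3.0083
```

View pics/w1.png

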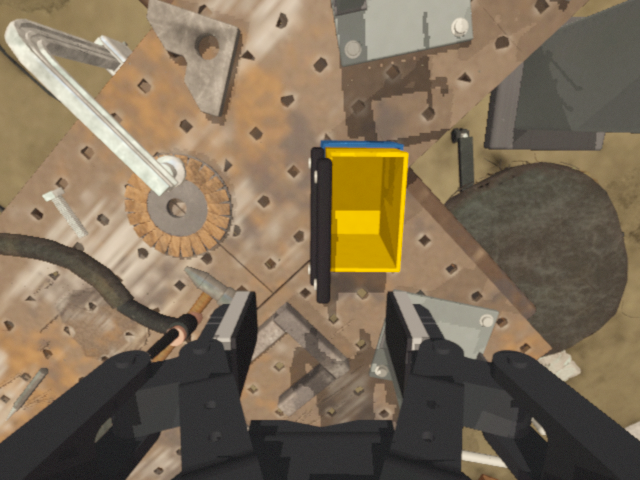

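The wrist picture shows the yellow rim corners at (407,152) and (400,270). I predicted (406,153) and (399,271), so the fit holds to about 1 mm. The bar is centred near column 322, also as predicted. Next I'll grasp and lift.

Run:
```python
from h import *
b=np.load("bins.npy");g=world(b,[(34,0,169)])[0]
print(bot.movel([g[0],g[1],151],max_speed=80,threshold=15))
bot.grip(0.0,60);s=bot.get_state();print(s["opening"],s["gripper_force"],s["contact_force"],s["tcp_pos"])
bot.movel([g[0],g[1],186],max_speed=30);print(bot.get_state()["contact_force"])
bot.movel([g[0],g[1],261],max_speed=60)
s=bot.get_state();print(s["contact_force"],s["tcp_pos"],s["opening"],s["t"])
a=vision.capture("side")[120:320,200:420];cv2.imwrite("pics/s2.png",cv2.resize(a,None,fx=2.5,fy=2.5))
```

```text
False
0.1035299127865421 59.30423319339752 [-1.31963695  0.51985145  2.14564366] [673.08408666 181.47784359 151.37961051]
[ 0.37967486 -0.51382157 -3.26346773]
[-0.20341345  0.26517871 -3.89790154] [672.76939934 181.42610915 260.45868016] 0.1035903980145242 7.9417
```

View pics/s2.png

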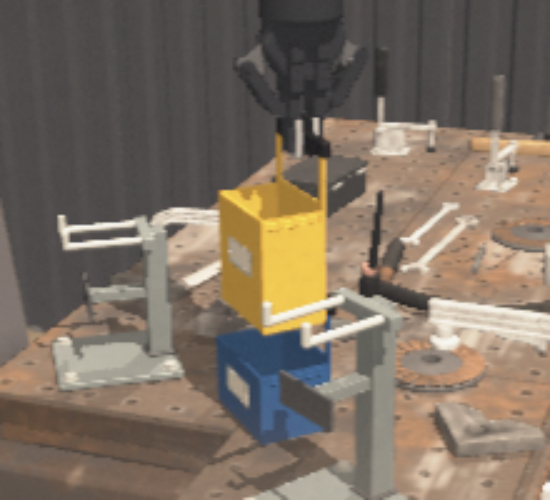

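The deep bin hangs upright and free above the wide bin, which still stands on the table near (275,390). Next is the tall hook.

```bash
cat >> h.py <<'E'
def hook(n): return np.load(n+".npy")
def at(h,x,barz):  # TCP for bar centre at local x, barz above hook point
    return [h[0]+x*np.cos(h[3]),h[1]+x*np.sin(h[3]),h[2]+barz-19]
E
python3 - <<'E'
from h import *
h=hook("tall"); rot=[np.pi,0,h[3]-np.pi/2]
p=at(h,-90,30)
s=bot.get_state()["tcp_pos"]
bot.movel([p[0],s[1],262],max_speed=180)
bot.movel([p[0],p[1],255],rot,max_speed=180)
bot.movel(p,max_speed=100)
print(bot.movel(at(h,-1,30),max_speed=50,threshold=12),bot.get_state()["contact_force"])
if not bot.movel(at(h,-1,12),max_speed=25,threshold=12):
    bot.movel(at(h,-1,7.5),max_speed=8,threshold=3)
s=bot.get_state();print(s["tcp_pos"],at(h,-1,8),s["contact_force"],s["t"])
a=vision.capture("side")[150:350,220:440];b=vision.capture("scene")[180:380,220:440]
cv2.imwrite("pics/h1.png",np.hstack([cv2.resize(i,None,fx=1.8,fy=2.0*.9) for i in(a,b)]))
E
```

```text
False [ 0.85197807  0.54496907 -2.8461283 ]
[571.45470973 -24.41667973 180.18785061] [np.float64(571.3043783741679), np.float64(-24.415933962630188), np.float64(179.0)] [0.22595481 0.00737113 5.19446573] 14.5
```

View pics/h1.png

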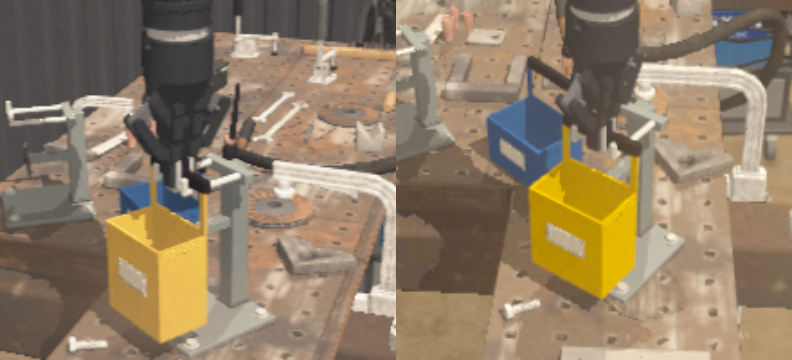

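Contact came at the expected height, and the bar sits behind the lips in both views. I'll release, then look at the wide bin again from above.

Run:
```python
from h import *
h=hook("tall");b=np.load("bins.npy")
bot.grip(0.4,60);bot.dwell(.4)
bot.movel(at(h,-1,100),max_speed=80)
vision.capture("side")
g=world(b,[(39,0,126)])[0]
bot.move_ptp([g[0],g[1],280],[np.pi,0,b[2]-np.pi/2])
bot.grip(0.6,60)
m=vision.camera_model("wrist");cv2.imwrite("pics/w2.png",vision.capture("wrist"))
P=world(b,[(34,-55,134),(34,55,134),(44,-55,134),(44,55,134),(-37,55,70),(-37,-55,70)])
print(proj(m,P).round(1).tolist(),bot.get_state()["t"])
import pickle;pickle.dump(m,open("m.pkl","wb"))
a=vision.capture("side")[150:350,220:440];a=cv2.resize(a,None,fx=1.5,fy=1.5)
w=cv2.imread("pics/w2.png")[100:340,210:470];w=cv2.resize(w,None,fx=1.75,fy=1.75,interpolation=cv2.INTER_CUBIC)
o=np.zeros((420,330+455,3),np.uint8);o[:300,:330]=a;o[:,330:]=w
cv2.imwrite("pics/w2v.png",o)
```

```text
[[329.0, 149.6], [328.3, 287.7], [315.4, 149.6], [316.0, 287.7], [400.1, 260.7], [407.2, 144.7]] 18.0083
```

View pics/w2v.png

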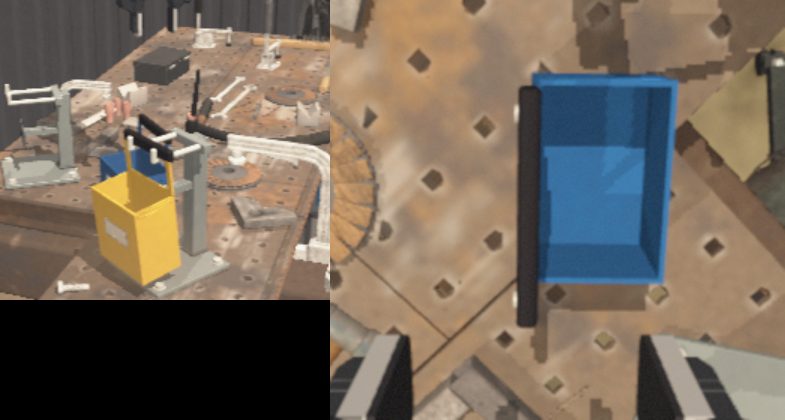

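The deep bin hangs on the tall hook. The wide bin's bar spans columns 317–331 and rows 150–286, matching my prediction of 316–329 and 150–288, so it hasn't moved. Now I'll hang the wide bin.

Run:
```python
from h import *
b=np.load("bins.npy");g=world(b,[(39,0,126)])[0]
h=hook("low"); rot=[np.pi,0,h[3]-np.pi/2]; p=at(h,-90,30)
print(bot.movel([g[0],g[1],108],max_speed=100,threshold=15))
bot.grip(0.0,70)
bot.movel([g[0],g[1],200],max_speed=80)
s=bot.get_state();print(s["opening"],s["contact_force"],s["tcp_pos"])
bot.movel([p[0],g[1],200],max_speed=150)
bot.movel([p[0],p[1],200],rot,max_speed=120)
bot.movel(p,max_speed=100)
print(bot.movel(at(h,-1,30),max_speed=50,threshold=12),bot.get_state()["contact_force"])
if not bot.movel(at(h,-1,12),max_speed=25,threshold=12):
    bot.movel(at(h,-1,7),max_speed=8,threshold=4)
s=bot.get_state();print(s["tcp_pos"],at(h,-1,8),s["contact_force"],s["t"])
a=vision.capture("side")[150:350,200:420];b=vision.capture("scene")[150:350,180:400]
cv2.imwrite("pics/h2.png",np.hstack([cv2.resize(i,None,fx=1.8,fy=1.8) for i in(a,b)]))
```

```text
False
0.10579241401973669 [-0.36694652  0.38713073 -6.16993609] [677.49795179 181.44592447 199.14938355]
False [ 0.29912325  0.03651197 -4.91675607]
[505.10116078 371.8612304  140.20613844] [np.float64(504.9821847306548), np.float64(371.7985710878993), np.float64(138.99999999999997)] [-1.2864333   0.60614232  6.19121453] 29.2167
```

View pics/h2.png

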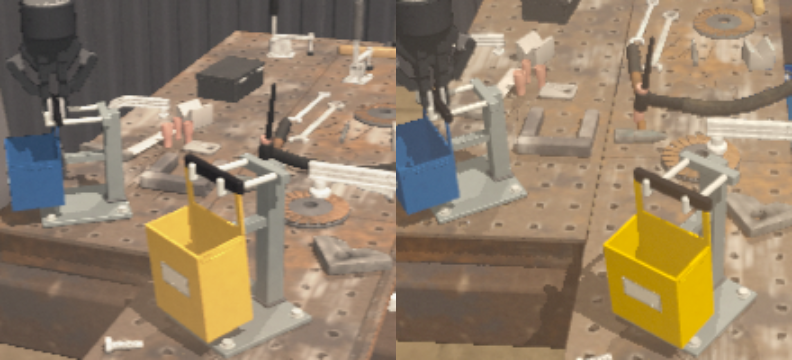

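The wide bin's bar is seated on the low hook, and the deep bin hangs steadily on the tall one. I'll release, back off and check once more.

Run:
```python
from h import *
h=hook("low")
bot.grip(0.4,60);bot.dwell(.4)
bot.movel(at(h,-1,130),max_speed=80);bot.dwell(1)
print(bot.get_state()["contact_force"],bot.get_state()["t"])
a=vision.capture("side")[150:350,200:420];b=vision.capture("scene")[150:350,180:400]
cv2.imwrite("pics/h3.png",np.hstack([cv2.resize(i,None,fx=1.8,fy=1.8) for i in(a,b)]))
```

```text
[-0.28494268  0.09466921 -0.95261874] 32.7667
```

View pics/h3.png

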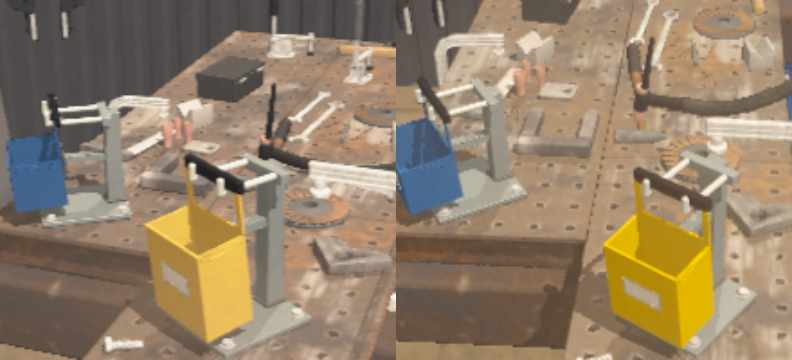

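Both bins hang behind the lips on both prongs, the gripper is clear, and the bystanders haven't moved.

```bash
python3 -c "
from bench import bot, vision, ticket
print(ticket.sign_off())"
```

```text
the job is handed in; nothing more can be done
None
```

I handed the job in at about 33 s: the last pictures show the deep bin hanging on the tall stand and the wide bin on the low stand, both behind the lips with the gripper clear; no verdict came back.

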